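Set a trimmer's telescopic shaft to its length mark and clamp it

ROBOT

A 6-joint arm with a two-finger parallel gripper is mounted at the origin on the work surface. World frame = base frame: x ahead of the robot, y to its left, z up, the work surface at z = 0. Lengths are in m, angles in rad, forces in N, time in s.
With the tool pointing down it reaches from about 0.25 to 0.775 m from the base axis. Payload 4 kg.
Tool frame: the origin (TCP) lies at the centre of the arm's flange, where the gripper is bolted on; the fingertips stand 199 mm ahead of it and the grasp point (between the pads) lies 180 mm ahead of it (robot.tcp_to_tips is the z of the fingertips in the tool frame, in m); z points along the fingers, y is the line along which they close (so a half turn about z gives the same grasp; the last joint's range is limited). The gripper opens to 94 mm and grips with 3 to 60 N. Pads are 16 mm wide; open, the fingers measure 119 mm over their backs; the gripper's body (75 mm by 177 mm) begins 78 mm behind the grasp point.
Start: joints at [-1.382, 0.087, 1.371, -0, 1.684, -0.103], TCP at [0.158, -0.527, 0.405] pointing down, gripper open.
Joint ranges: [-3.1, 3.1], [-0.76, 2.03], [0.27, 2.55], [-1.08, 4.22], [0.17, 2.65], [-2.57, 2.57]. Speed limits (rad/s): [2.79, 2.79, 3.14, 3.14, 3.14, 3.14].

INTERFACE

Orientations are given as [roll, pitch, yaw] about the fixed x, y, z axes, in that order (R = Rz(yaw) Ry(pitch) Rx(roll)).
In Python, from bench import robot gives the robot as it stands.
- The arm moves only by the tool play_rows, never from a script. Its arguments are lists of equal length, an entry for each row: "translation": the shift along the tool's x, y, z scaled (see below), a list of three; "twist": the turn, a rotation vector about the tool's x, y, z scaled (see below), a list of three; "gripper": the opening, from -1 (shut) to 1 (fully open). A call has 1 to 8 rows; each row shifts and turns the commanded pose from where the row before left it, along the tool's axes as they then stand; what a row does not reach is not made up. The controller multiplies each number of a shift by 0.04 m and each number of a turn by 0.1 rad. A row lasts 1/10 s, in which the tool goes at most 50 mm and 8.59 degrees, less where a joint would pass 70% of its speed; a pose out of reach is approached as far as the arm can. A call with a number of a shift or a turn outside -1 to 1 is refused whole. A call with a gripper value outside its range is refused whole. The fingers move at their own pace and stop on an object; the grip force is fixed at half the most. Time passes only in rows, so rows that do not move let the fingers close. It gives the time, the measured TCP pose, the force, the opening and the grip force at its end, in the units of the state.
- robot.get_obs(): the state, without advancing time (a new reading comes with each control period).
- robot.snapshot(name): name is "side" or "top" or "wrist"; returns the picture (480x640x3 uint8, red, green, blue); there is no depth.
- robot.camera_model(name): a dict with "camera_matrix" (3x3 intrinsics, pixels), "rvec" (rotation vector, rad) and "tvec" (3), from world to camera coordinates, as OpenCV has them. Camera axes: x right, y down, z forward; pixel columns grow to the right and rows downward; lengths in m; the calibration is good to about 2 mm. A picture is of the moment at which its call begins: read the wrist's pose just before it. camera_model takes no time and is no camera call; for the wrist camera it gives the pose at the moment of the call.
- robot.close_job(): hands the job in; it is judged then, once.
Trained networks look in the newest picture that a camera, given by its name, has taken for a name from the list of things; names that differ only in an ending like _2 or _b are one class to them, and where a whole thing is asked for, a point or a joint stands for the part that bears it (a point fixed in the world has none). Each returns a list of dicts, best first, with "score" (0 to 1); they miss things now and then, are a little off and sometimes report something else, mostly with a low value. They report only what shows in the picture. A call takes as long as a camera call.
- robot.recognise(name, camera): "centre" ([x, y, z] in m, in world coordinates, good to about 4 mm: the middle of the surface that is visible of it).
- robot.spot_point(name, camera): "centre" ([x, y, z] in m, in world coordinates, good to about 4 mm: a listed point, or the origin of a listed thing).
The state is a dict: "time": time; "joint_positions": joint angles; "qvel": joint speeds; "joint_torque": joint torques, N m; "tool_pos": TCP position; "ee_rot": TCP orientation; "wrist_force": force on the tool from outside, world axes, zero at the start; "wrist_torque": the same for the moment, N m; "width": finger opening in m; "finger_force": force on a finger pad.
Only numpy, scipy, OpenCV 4.12 (cv2) and the standard library are available. Lean on these libraries where they do the work, as an engineer would, in place of code of your own. Each camera call takes 0.05 s, during which the arm holds its last target. There are 200 camera calls.

TASK

The grass trimmer's telescopic shaft is too long and its cam lever stands open: push the lower tube in until the end of its collar is level with the middle one of the three rings on the upper tube. Hold it there against the spring of the coiled lead inside while you squeeze the lever fully shut against the tube, and finish still holding, with tube and lever pinched together in the gripper and the collar on the mark; do not let go. Leave the battery, charger, plug adaptor and spool where they lie.

Things in the scene. Friction and masses are not known exactly. Their poses are not given: they have to be found in the camera images.
- middle_mark (a point): Target: centre of the middle one of three dark engraved rings (each 3 mm wide, 30 mm apart) on the fixed upper tube (aluminium, 22 mm diameter), on the shaft's axis, 120 mm above the table. Axes: y level along the shaft towards the motor head (the way the lower tube slides out), x level, square to the shaft, to the side the lever is on, z up.
- collar_edge (a point): On the axis, at the end of the black collar of the sliding lower tube that faces the rings; this end must come level with the middle ring. Axes as middle_mark. The collar's nose (31 mm diameter) runs y 0 to 10 mm; its clamp housing y 8 to 36, x -12 to +14, z -18 to +18 mm, with a boss on the bare side x -25 to -12, z -18 to +8 mm; then the lower tube (28 mm diameter) y 36 to 400.
- collar_shoulder (a point): On the axis, in the flat shoulder of housing and boss that faces the motor head, 36 mm from collar_edge. On the side away from the lever the boss stands 11 mm out beyond the tube: a finger beside the tube, just past the shoulder, can push the collar in and keep it there, with the other finger outside the open lever.
- lever_grip (a point): Middle of the black lever's arm, 38 mm from its hinge. The arm is 8 mm thick, 22 mm high and 86 mm long, y from hinge to tip. The upright hinge pin is 14 mm along y from collar_edge and 19.5 mm to the lever's side. Shut, the arm lies along the lower tube; the two then measure 37.5 mm across: 14 mm on the bare side of the axis, 23.5 mm on the lever's.
- leg (a joint): How far the lower tube is drawn out, m: 0 right in, 0.21 fully out, 0.060 with the collar's end level with the middle mark. Friction about 2.5 N. The coiled lead inside pushes it outwards, 2 N at 0.13 rising to 5 N at 0.06: it stays where it starts but springs out again if let go near the mark with the lever open.
- lever (a joint): Angle of the cam lever, rad: 0 shut along the tube, growing as its tip swings away; it starts 0.42 to 0.55 open and stays where it is left. In the last 0.3 rad the cam bites on the upper tube and the lever takes some 5 N at its middle to shut; it then stays shut and clamps the tube.
- battery_center (a point): Centre of a loose black battery pack, 76 x 118 x 62 mm, standing on the table. Leave alone.
- charger_center (a point): Centre of a loose black charger brick, 58 x 125 x 34 mm. Leave alone.
- adaptor_center (a point): Centre of a loose white plug adaptor, about 50 x 48 x 41 mm with three brass pins. Leave alone.
- spool_center (a point): Centre of a loose grey line spool, 64 mm diameter, 28 mm high. Leave alone.
- leg_tube: The sliding lower tube with its collar (without the lever); origin and axes as the collar's end.
- lever_arm: The lever's arm; origin on the hinge pin at the height of the shaft axis, y towards its tip.

How it is judged:
By the outcome, as a careful person would: the job done as asked, in the order asked, and still so for the second after the job is handed in, while the arm keeps its last pose, push and grip.
It also fails if it takes over 42 s, if anything falls off the work surface, if the arm or the gripper's body presses on something with over 40 N, if the wrist force passes 120 N, or if a joint passes its speed limit or range.

## Working session

There is one attempt and no reset: what is moved stays moved. The work goes in short steps, Python scripts to look and compute and a tool call to move; the robot and the scene stay as the last step left them, time stands still between calls to the robot, and variables do not carry over. Pictures are saved under pics/ and viewed, at most 10 in all, crops included, and the job is handed in when it is done.

Besides the shell and the picture viewer there is one more tool, called after ">>>" as a command line: name --argument value ..., lists and objects as JSON in quotes. play_rows: Moves the arm, as the interface text tells. Its arguments: {"type":"object","properties":{"translation":{"type":"array","items":{"type":"array","items":{"type":"number","minimum":-1,"maximum":1}}},"twist":{"type":"array","items":{"type":"array","items":{"type":"number","minimum":-1,"maximum":1}}},"gripper":{"type":"array","items":{"type":"number"}}},"required":["translation","twist","gripper"]}

```bash
mkdir -p pics
python3 - <<'E'
from bench import robot
import cv2
o=robot.get_obs();print(o['time'],o['tool_pos'],o['ee_rot'],o['width'])
for c in('top','side'):
    im=robot.snapshot(c);cv2.imwrite(f'pics/{c}0.png',im[:,:,::-1])
    for n in('middle_mark','collar_edge','collar_shoulder','lever_grip','leg_tube','lever_arm'):
        r=robot.spot_point(n,c)
        print(c,n,[([round(v,4) for v in d['centre']],round(d['score'],2)) for d in r[:2]])
print(robot.get_obs()['time'])
E
```

```text
0.0 [ 0.15819029 -0.5266406   0.40354255] [-3.13948170e+00 -2.16821237e-04  2.91789944e-01] 0.09414923048187017
top middle_mark [([0.5069, 0.0101, 0.1196], 0.87)]
top collar_edge [([0.5043, 0.0947, 0.1206], 0.8)]
top collar_shoulder [([0.5063, 0.1206, 0.1211], 0.56)]
top lever_grip [([0.5403, 0.1384, 0.1193], 0.74)]
top leg_tube [([0.5058, 0.0906, 0.1204], 0.97)]
top lever_arm [([0.5229, 0.1016, 0.1179], 0.49), ([0.4034, 0.0359, 0.0318], 0.19)]
side middle_mark [([0.5088, 0.0107, 0.1188], 0.81), ([0.4079, 0.0324, 0.0338], 0.15)]
side collar_edge [([0.5062, 0.092, 0.1179], 0.82), ([0.7445, -0.222, 0.0195], 0.25)]
side collar_shoulder [([0.5026, 0.1272, 0.1181], 0.96)]
side lever_grip [([0.5368, 0.139, 0.116], 0.44)]
side leg_tube [([0.5024, 0.0872, 0.1172], 0.71), ([0.5082, 0.0901, 0.1173], 0.49)]
side lever_arm [([0.5202, 0.1015, 0.1234], 0.7), ([0.501, 0.1274, 0.1215], 0.53)]
0.7
```

View pics/top0.png

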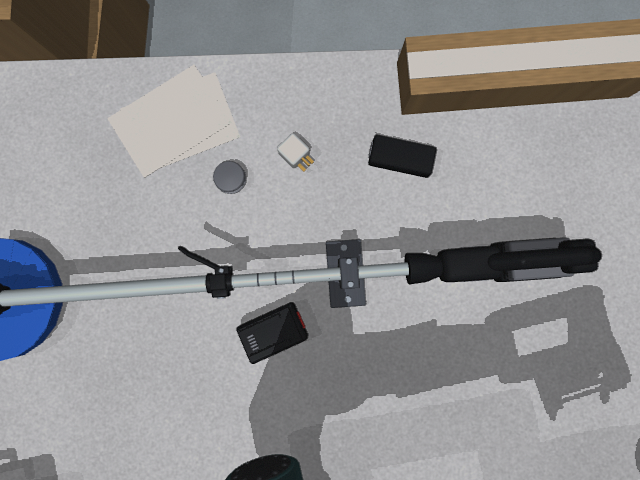

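View pics/side0.png

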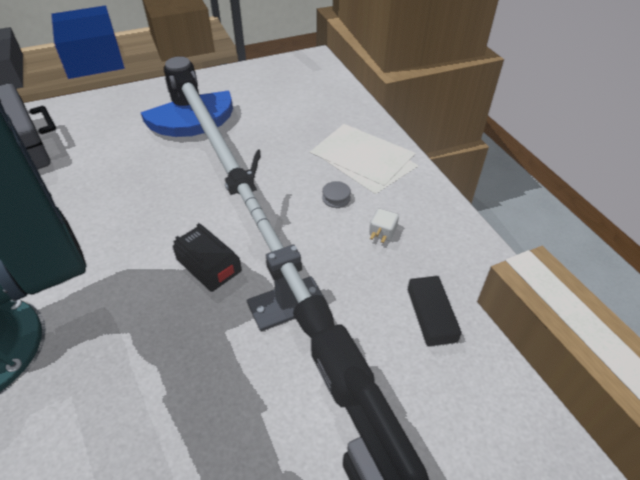

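Both pictures show the shaft running level towards +y (left in the top view). The rings are at about (258, 280), (275, 278) and (292, 277), the collar spans about x 207–232, and the open lever's tip is at (180, 248), on the +x side. The battery is near (272, 332) but lower than the fingertips will go. Next I measure these from the pixels.

```bash
cat > h.py <<'E'
from bench import robot
import numpy as np, cv2
def ray(cam,px,z=0.12):
    m=robot.camera_model(cam);K=np.array(m['camera_matrix']);R=cv2.Rodrigues(np.array(m['rvec'],float))[0];t=np.array(m['tvec'],float).ravel()
    C=-R.T@t;d=(R.T@np.linalg.inv(K)@np.c_[np.array(px,float),np.ones(len(px))].T).T
    return C+d*((z-C[2])/d[:,2])[:,None]
E
python3 - <<'E'
from h import *
im=cv2.imread('pics/top0.png')
cv2.imwrite('pics/crop0.png',cv2.resize(im[220:320,160:320],None,fx=5,fy=5,interpolation=cv2.INTER_CUBIC))
print(ray('top',[(20,297),(120,290),(180,285.5),(258,280),(275,278.5),(292,277),(395,270),(180,248),(232,281)]).round(4))
E
```

```text
[[ 0.4858  0.456   0.12  ]
 [ 0.4939  0.2828  0.12  ]
 [ 0.4992  0.1792  0.12  ]
 [ 0.5056  0.045   0.12  ]
 [ 0.5075  0.0158  0.12  ]
 [ 0.5094 -0.0133  0.12  ]
 [ 0.5172 -0.1896  0.12  ]
 [ 0.5637  0.1795  0.12  ]
 [ 0.5049  0.0897  0.12  ]]
```

View pics/crop0.png

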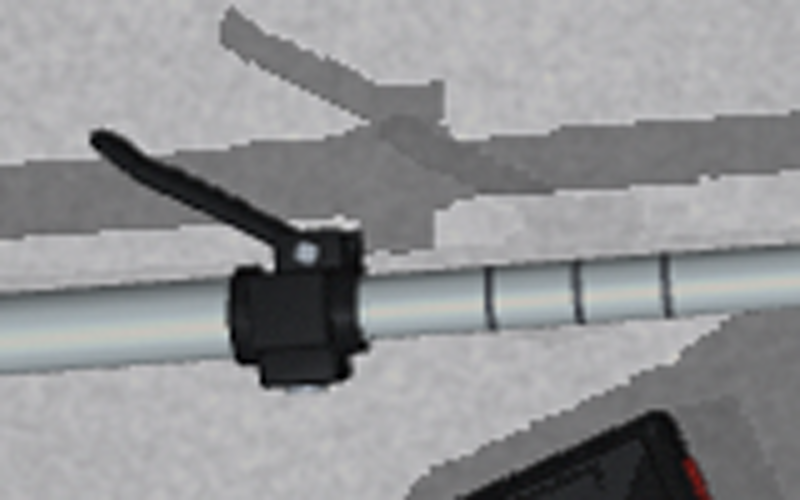

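```bash
cat >> h.py <<'E'
from scipy.spatial.transform import Rotation as Ro
def plan(target,yaw,n):
    o=robot.get_obs();p=np.array(o['tool_pos']);y=o['ee_rot'][2];dy=(yaw-y)/n;d=(np.array(target)-p)/n
    for i in range(n):
        R=Ro.from_euler('xyz',[np.pi,0,y+dy*i]).as_matrix()
        print((R.T@d/0.04).round(2).tolist(),'tw',round(-dy/0.1,3))
E
python3 -c "
from h import *
plan([.5286,.147,.40],1.619,24)"
```

```text
[0.57, -0.56, 0.0] tw -0.553
[0.6, -0.53, 0.0] tw -0.553
[0.63, -0.49, 0.0] tw -0.553
[0.66, -0.46, 0.0] tw -0.553
[0.68, -0.42, 0.0] tw -0.553
[0.7, -0.38, 0.0] tw -0.553
[0.72, -0.34, 0.0] tw -0.553
[0.74, -0.3, 0.0] tw -0.553
[0.76, -0.26, 0.0] tw -0.553
[0.77, -0.22, 0.0] tw -0.553
[0.78, -0.18, 0.0] tw -0.553
[0.79, -0.13, 0.0] tw -0.553
[0.8, -0.09, 0.0] tw -0.553
[0.8, -0.05, 0.0] tw -0.553
[0.8, -0.0, 0.0] tw -0.553
[0.8, 0.04, 0.0] tw -0.553
[0.8, 0.09, 0.0] tw -0.553
[0.79, 0.13, 0.0] tw -0.553
[0.78, 0.17, 0.0] tw -0.553
[0.77, 0.22, 0.0] tw -0.553
[0.76, 0.26, 0.0] tw -0.553
[0.74, 0.3, 0.0] tw -0.553
[0.72, 0.34, 0.0] tw -0.553
[0.7, 0.38, 0.0] tw -0.553
```

>>> play_rows --translation '[[0.57,-0.56,0],[0.6,-0.53,0],[0.63,-0.49,0],[0.66,-0.46,0],[0.68,-0.42,0],[0.7,-0.38,0],[0.72,-0.34,0],[0.74,-0.3,0]]' --twist '[[0,0,-0.55],[0,0,-0.55],[0,0,-0.55],[0,0,-0.55],[0,0,-0.55],[0,0,-0.55],[0,0,-0.55],[0,0,-0.55]]' --gripper '[1,1,1,1,1,1,1,1]'

```text
time: 1.5
tool_pos: [0.2824, -0.3018, 0.4049]
ee_rot: [3.141, 0.0, 0.734]
wrist_force: [1.6, -0.9, 0.1]
width: 0.094
finger_force: 0.0
```

>>> play_rows --translation '[[0.76,-0.26,0],[0.77,-0.22,0],[0.78,-0.18,0],[0.79,-0.13,0],[0.8,-0.09,0],[0.8,-0.05,0],[0.8,0,0],[0.8,0.04,0]]' --twist '[[0,0,-0.55],[0,0,-0.55],[0,0,-0.55],[0,0,-0.55],[0,0,-0.55],[0,0,-0.55],[0,0,-0.55],[0,0,-0.55]]' --gripper '[1,1,1,1,1,1,1,1]'

```text
time: 2.3
tool_pos: [0.4068, -0.0774, 0.405]
ee_rot: [3.141, 0.0, 1.174]
wrist_force: [0.8, -0.3, 0.3]
width: 0.094
finger_force: 0.0
```

>>> play_rows --translation '[[0.8,0.09,0],[0.79,0.13,0],[0.78,0.17,0],[0.77,0.22,0],[0.76,0.26,0],[0.74,0.3,0],[0.72,0.34,0],[0.7,0.38,0]]' --twist '[[0,0,-0.56],[0,0,-0.56],[0,0,-0.56],[0,0,-0.56],[0,0,-0.56],[0,0,-0.56],[0,0,-0.56],[0,0,-0.56]]' --gripper '[1,1,1,1,1,1,1,1]'

```text
time: 3.1
tool_pos: [0.5309, 0.1465, 0.4047]
ee_rot: [3.141, 0.0, 1.622]
wrist_force: [0.9, -0.9, 0.5]
width: 0.0941
finger_force: 0.0
```

>>> play_rows --translation '[[0,0,0],[0,0,0]]' --twist '[[0,0,0],[0,0,0]]' --gripper '[1,1]'

```text
time: 3.3
tool_pos: [0.5305, 0.1455, 0.4043]
ee_rot: [-3.141, 0.001, 1.62]
wrist_force: [0.8, 0.8, 0.5]
width: 0.0936
finger_force: 0.0
```

Run:
```python
from h import *
o=robot.get_obs();print(o['time'],o['tool_pos'],o['ee_rot'],o['width'])
im=robot.snapshot('wrist');cv2.imwrite('pics/w1.png',im[:,:,::-1])
m=robot.camera_model('wrist');np.savez('w1.npz',**m)
for n in('collar_shoulder','lever_grip','collar_edge','middle_mark'):
    print(n,[(np.round(d['centre'],4).tolist(),round(d['score'],2)) for d in robot.spot_point(n,'wrist')[:1]])
```

```text
3.3 [0.53046204 0.14550474 0.40428477] [-3.14056883e+00  8.16483306e-04  1.62028095e+00] 0.09361256924596416
collar_shoulder [([0.5062, 0.1277, 0.1236], 0.57)]
lever_grip [([0.5431, 0.1354, 0.1214], 0.93)]
collar_edge [([0.5038, 0.0923, 0.1185], 0.9)]
middle_mark []
```

View pics/w1.png

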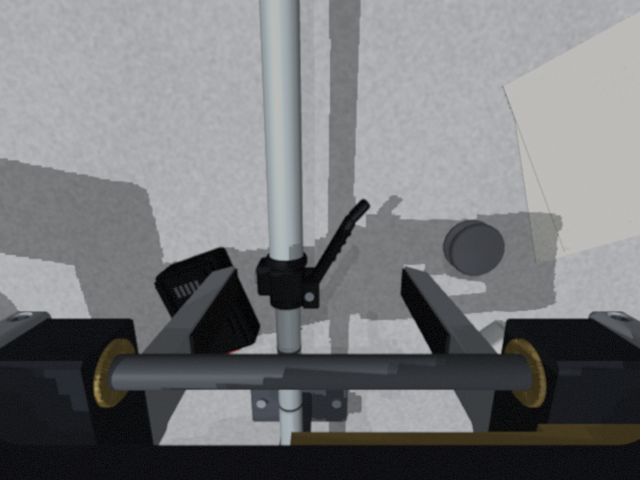

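The wrist view shows the tube running vertically at about column 283. The boss is on its left, with its far edge at about (262, 260), and the lever is open to the right with its tip at (363, 205). The spool, at (474, 247), is clear of the fingers.

Run:
```python
from h import *
im=cv2.imread('pics/w1.png').astype(int)
mids=[]
for r in(60,120,180,230):
    g=im[r].sum(1)/3; d=np.gradient(g); 
    print(r,[(c,int(d[c])) for c in range(245,320) if abs(d[c])>12])
print(ray('wrist',[(281,60),(283,180),(284,230),(262,260),(288,308),(363,205),(309,297)]).round(4))
o=robot.get_obs();print(o['tool_pos'])
```

```text
60 [(299, 15), (300, 34), (301, 22)]
120 [(263, -12), (300, 20), (301, 33), (302, 19)]
180 [(266, -12), (301, 27), (302, 31), (303, 14)]
230 [(302, 28), (303, 26)]
[[0.4971 0.2777 0.12  ]
 [0.5001 0.1922 0.12  ]
 [0.5017 0.1517 0.12  ]
 [0.4837 0.1249 0.12  ]
 [0.5065 0.0816 0.12  ]
 [0.5646 0.1753 0.12  ]
 [0.5244 0.0929 0.12  ]]
[0.53011108 0.14429588 0.40503276]
```

>>> play_rows --translation '[[0.05,0,0.4],[0,0,0.45],[0,0,0.45],[0,0,0.45],[0,0,0.45],[0,0,0.3],[0,0,0.15],[0,0,0]]' --twist '[[0,0,0],[0,0,0],[0,0,0],[0,0,0],[0,0,0],[0,0,0],[0,0,0],[0,0,0]]' --gripper '[1,1,1,1,1,1,1,1]'

```text
time: 4.35
tool_pos: [0.5301, 0.1469, 0.2981]
ee_rot: [-3.14, 0.0, 1.619]
wrist_force: [0.1, -0.0, 0.3]
width: 0.0937
finger_force: 0.0
```

>>> play_rows --translation '[[0,0.05,0],[0,0,0]]' --twist '[[0,0,0],[0,0,0]]' --gripper '[1,1]'

```text
time: 4.55
tool_pos: [0.5329, 0.1473, 0.2999]
ee_rot: [3.139, -0.0, 1.62]
wrist_force: [0.0, 1.0, 0.5]
width: 0.0939
finger_force: 0.0
```

>>> play_rows --translation '[[-0.2,0,0],[-0.25,0,0],[-0.25,0,0],[-0.25,0,0],[-0.25,0,0],[-0.25,0,0],[-0.2,0,0],[0,0,0]]' --twist '[[0,0,0],[0,0,0],[0,0,0],[0,0,0],[0,0,0],[0,0,0],[0,0,0],[0,0,0]]' --gripper '[1,1,1,1,1,1,1,1]'

```text
time: 5.35
tool_pos: [0.5358, 0.0807, 0.2995]
ee_rot: [3.14, -0.001, 1.618]
wrist_force: [0.6, 3.1, 2.5]
width: 0.094
finger_force: 1.4
```

Run:
```python
from h import *
im=robot.snapshot('top');cv2.imwrite('pics/t2.png',cv2.resize(im[230:330,180:340,::-1],None,fx=5,fy=5,interpolation=cv2.INTER_CUBIC))
for c in('top','side'):
  if c=='side': robot.snapshot(c)
  for n in('collar_edge','middle_mark'):
    print(c,n,[(np.round(d['centre'],4).tolist(),round(d['score'],2)) for d in robot.spot_point(n,c)[:1]])
o=robot.get_obs();print(o['time'],o['tool_pos'],o['wrist_force'])
```

```text
top collar_edge [([0.5055, 0.0332, 0.1208], 0.9)]
top middle_mark [([0.5089, 0.0117, 0.121], 0.75)]
side collar_edge [([0.5057, 0.0369, 0.1198], 0.95)]
side middle_mark [([0.5104, 0.0121, 0.1178], 0.8)]
5.65 [0.53553108 0.08132222 0.29861074] [0.80018188 1.79014952 0.91546642]
```

View pics/t2.png

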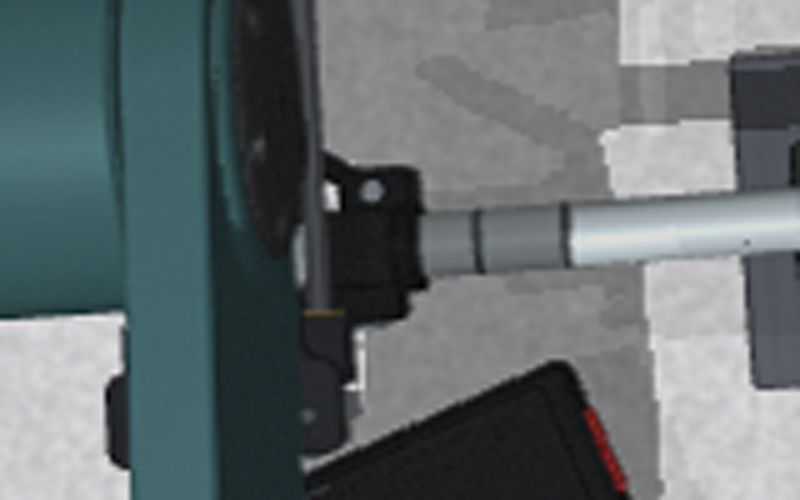

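The picture shows the nose end at crop x≈425, with the middle ring at 478 and the outer ring at 567. About 19 mm is left, so I push 14 mm and check again.

>>> play_rows --translation '[[-0.15,0,0],[-0.15,0,0],[-0.05,0,0],[0,0,0]]' --twist '[[0,0,0],[0,0,0],[0,0,0],[0,0,0]]' --gripper '[1,1,1,1]'

```text
time: 6.05
tool_pos: [0.5361, 0.0683, 0.2986]
ee_rot: [-3.141, -0.003, 1.62]
wrist_force: [0.7, 5.9, 1.4]
width: 0.094
finger_force: 2.8
```

Run:
```python
from h import *
a=cv2.resize(robot.snapshot('top')[260:300,240:300,::-1],None,fx=10,fy=6,interpolation=cv2.INTER_CUBIC)
s=robot.snapshot('side')[:,:,::-1]
q=[]
for n in('collar_edge','middle_mark'):
  print(n,[(np.round(d['centre'],4).tolist(),round(d['score'],2)) for d in robot.spot_point(n,'side')[:1]])
b=cv2.resize(s[160:240,220:300],(480,480),interpolation=cv2.INTER_CUBIC)
cv2.imwrite('pics/t3.png',a);cv2.imwrite('pics/s3.png',b)
m=robot.camera_model('side');
R=cv2.Rodrigues(np.array([0,0,.0486]))[0]
pts=np.array([[.5078,.0145,.12]])+np.array([[0,d,0] for d in(.03,0,-.03)])@R.T
print(cv2.projectPoints(pts,np.array(m['rvec'],float),np.array(m['tvec'],float),np.array(m['camera_matrix']),None)[0].reshape(-1,2))
o=robot.get_obs();print(o['time'],o['tool_pos'],o['wrist_force'])
c=np.zeros((480,1100,3),np.uint8)
c[:240,:600]=a;c[:,610:1090]=b
cv2.imwrite('pics/c3.png',cv2.resize(c,(800,349)))
```

```text
collar_edge [([0.5073, 0.0212, 0.1205], 0.57)]
middle_mark [([0.5094, 0.0103, 0.1158], 0.96)]
[[250.30780878 203.54841309]
 [256.01859561 213.93392115]
 [261.97761166 224.77085327]]
6.25 [0.53615891 0.06838561 0.29864794] [0.48979141 4.98702808 1.67571134]
```

View pics/c3.png

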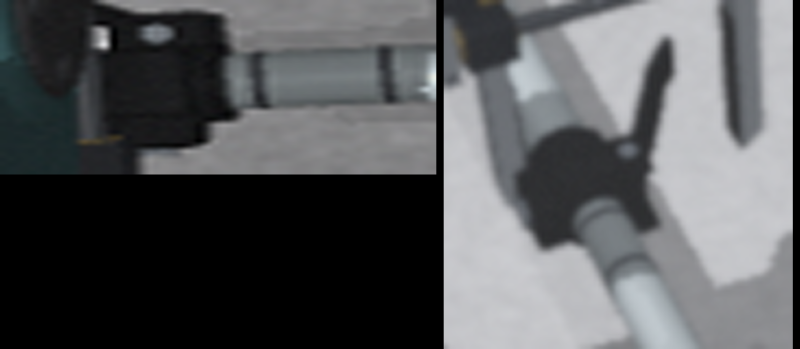

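The middle ring is now at composite x≈261 and the nose end at ≈235, so about 6 mm remains.

>>> play_rows --translation '[[-0.07,0,0],[-0.05,0,0],[0,0,0],[0,0,0]]' --twist '[[0,0,0],[0,0,0],[0,0,0],[0,0,0]]' --gripper '[0.85,0.75,0.75,0.75]'

```text
time: 6.65
tool_pos: [0.535, 0.0638, 0.2976]
ee_rot: [-3.135, -0.004, 1.62]
wrist_force: [-4.7, 5.9, 2.1]
width: 0.0822
finger_force: 3.3
```

Run:
```python
from h import *
a=cv2.resize(robot.snapshot('top')[265:297,255:305,::-1],None,fx=16,fy=8,interpolation=cv2.INTER_CUBIC)
s=robot.snapshot('side')[:,:,::-1]
b=cv2.resize(s[180:230,230:280],(320,320),interpolation=cv2.INTER_CUBIC)
o=robot.get_obs();print(o['time'],o['tool_pos'],o['wrist_force'],o['width'])
c=np.zeros((590,800,3),np.uint8)
c[:256]=a;c[265:585,:320]=b
cv2.imwrite('pics/c4.png',c)
```

```text
6.75 [0.53496175 0.06379932 0.29758416] [-4.83985328  5.75666111  1.28320605] 0.08212964901712047
```

View pics/c4.png

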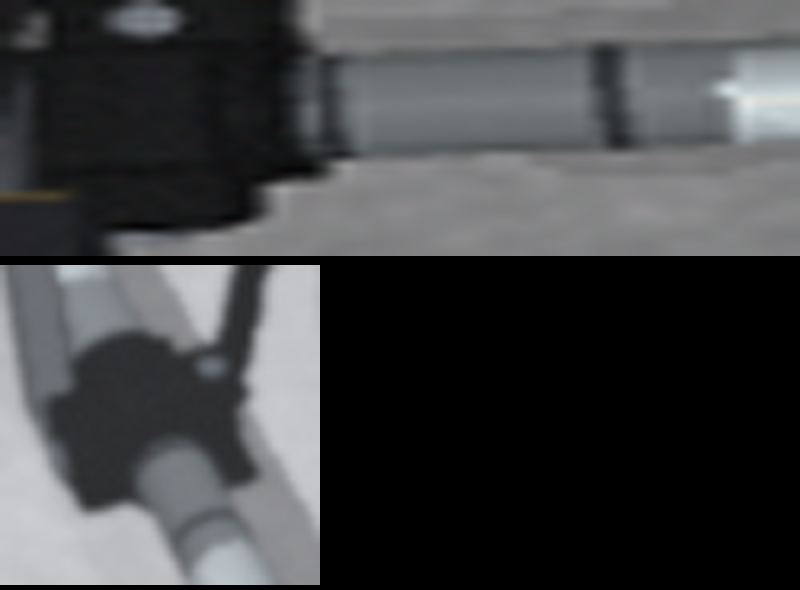

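The ring is at 331 and the nose end at ≈306, at 0.108 mm per pixel. About 2.2 mm remains. I push the rest in while closing the fingers partway and shifting sideways to match.

>>> play_rows --translation '[[-0.03,-0.08,0],[-0.02,-0.07,0],[0,-0.07,0],[0,-0.07,0],[0,0,0],[0,0,0]]' --twist '[[0,0,0],[0,0,0],[0,0,0],[0,0,0],[0,0,0],[0,0,0]]' --gripper '[0.63,0.52,0.4,0.28,0.28,0.28]'

```text
time: 7.35
tool_pos: [0.5238, 0.0614, 0.2977]
ee_rot: [-3.136, -0.004, 1.621]
wrist_force: [-4.0, 6.6, 1.3]
width: 0.0603
finger_force: 4.4
```

Run:
```python
from h import *
t=robot.snapshot('top')[:,:,::-1]
a=cv2.resize(t[265:297,255:305],None,fx=16,fy=8,interpolation=cv2.INTER_CUBIC)
s=robot.snapshot('side')[:,:,::-1]
b=cv2.resize(s[150:230,220:300],(320,320),interpolation=cv2.INTER_CUBIC)
o=robot.get_obs();print(o['time'],o['tool_pos'],o['wrist_force'],o['width'])
c=np.zeros((590,800,3),np.uint8)
c[:256]=a;c[265:585,:320]=b
cv2.imwrite('pics/c5.png',c)
```

```text
7.45 [0.52377427 0.06140883 0.29769737] [-3.68389855  6.25480152  2.06154815] 0.060685854221078604
```

View pics/c5.png

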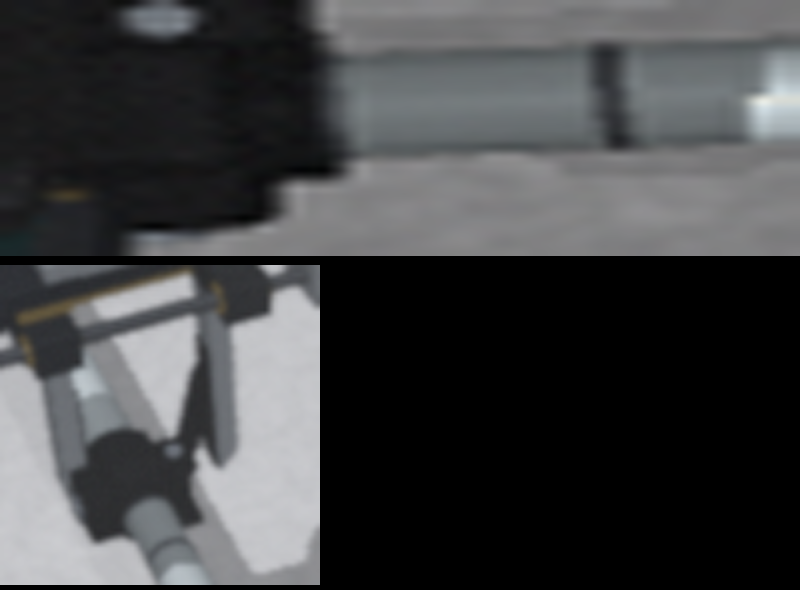

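Run:
```python
from h import *
m=robot.camera_model('top');K=np.array(m['camera_matrix']);rv=np.array(m['rvec'],float);tv=np.array(m['tvec'],float)
top=cv2.imread('pics/top0.png')
now=robot.snapshot('top')[:,:,::-1].copy();cv2.imwrite('pics/top6.png',now)
t2=np.zeros_like(top);t2[230:330,180:340]=cv2.resize(cv2.imread('pics/t2.png'),(160,100),interpolation=cv2.INTER_AREA)
# sample along the shaft at the tube top: s = y from nominal mark
ydir=np.array([-.0486,.9988,0]);s=np.arange(-.045,.1,.0005)
def prof(im,z,off):
    P=np.array([.5076,.0145,z])+np.outer(s,ydir)+off*np.array([.9988,.0486,0])
    q=cv2.projectPoints(P,rv,tv,K,None)[0].reshape(-1,1,2).astype(np.float32)
    return cv2.remap(cv2.cvtColor(im,cv2.COLOR_BGR2GRAY).astype(np.float32),q,None,cv2.INTER_CUBIC).ravel()
for nm,im in(('0',top),('2',t2),('now',now)):
    for z,lab in((.131,'ring'),(.1355,'nose')):
        g=np.mean([prof(im,z,o) for o in(-.003,0,.003)],0)
        d=g/np.max(cv2.GaussianBlur(g.reshape(1,-1),(0,0),20))
        mins=[(round(s[i]*1e3,1),int(g[i])) for i in range(2,len(s)-2) if g[i]==g[max(0,i-12):i+13].min()]
        i0=np.argmax(g[90:]<55)+90 # first dark stretch
        gr=np.gradient(g); e=[(round(s[i]*1e3,1),int(gr[i]*10)) for i in range(3,len(s)-3) if gr[i]<-4 and gr[i]==gr[max(0,i-6):i+7].min()]
        print(nm,lab,'minima',mins,'falls',e)
```

```text
0 ring minima [(np.float64(-39.0), 183), (np.float64(-30.0), 85), (np.float64(-15.0), 183), (np.float64(0.0), 80), (np.float64(14.0), 183), (np.float64(30.5), 67), (np.float64(49.0), 182), (np.float64(61.0), 182), (np.float64(77.0), 30), (np.float64(85.0), 21), (np.float64(98.5), 35)] falls [(np.float64(-31.5), -247), (np.float64(-1.0), -237), (np.float64(29.0), -261), (np.float64(74.5), -296)]
0 nose minima [(np.float64(-39.0), 183), (np.float64(-30.0), 84), (np.float64(-10.0), 183), (np.float64(-0.5), 81), (np.float64(13.5), 183), (np.float64(29.5), 68), (np.float64(48.5), 182), (np.float64(59.5), 182), (np.float64(76.0), 30), (np.float64(84.0), 21), (np.float64(97.5), 35)] falls [(np.float64(-31.5), -244), (np.float64(-1.5), -237), (np.float64(28.5), -256), (np.float64(73.5), -294)]
2 ring minima [(np.float64(-29.5), 68), (np.float64(-18.5), 118), (np.float64(0.5), 58), (np.float64(10.5), 117), (np.float64(23.0), 19), (np.float64(43.5), 24), (np.float64(65.5), 29), (np.float64(88.0), 36)] falls [(np.float64(-31.5), -248), (np.float64(-1.0), -128), (np.float64(19.5), -146), (np.flo
[... 360 characters left out ...]
177)]
now ring minima [(np.float64(-41.5), 113), (np.float64(-30.0), 55), (np.float64(-10.5), 115), (np.float64(10.5), 20), (np.float64(25.0), 24), (np.float64(32.5), 25), (np.float64(52.5), 31), (np.float64(68.5), 88), (np.float64(84.5), 55)] falls [(np.float64(-31.5), -154), (np.float64(0.0), -115), (np.float64(51.0), -42), (np.float64(82.5), -70)]
now nose minima [(np.float64(-42.0), 113), (np.float64(-30.0), 55), (np.float64(-10.5), 115), (np.float64(10.0), 20), (np.float64(24.5), 24), (np.float64(32.0), 25), (np.float64(51.5), 31), (np.float64(67.5), 88), (np.float64(83.5), 55)] falls [(np.float64(-31.5), -153), (np.float64(-0.5), -116), (np.float64(50.5), -44), (np.float64(81.5), -70)]
```

Run:
```python
from h import *
G=lambda f:cv2.GaussianBlur(cv2.cvtColor(f,cv2.COLOR_BGR2GRAY).astype(np.float32),(0,0),.7)
top=cv2.imread('pics/top0.png');now=cv2.imread('pics/top6.png')
t2=np.zeros_like(top);t2[230:330,180:340]=cv2.resize(cv2.imread('pics/t2.png'),(160,100),interpolation=cv2.INTER_AREA)
up=lambda im:cv2.resize(G(im),None,fx=8,fy=8,interpolation=cv2.INTER_CUBIC)
def match(a,b,x0,x1,y0,y1):
    T=up(a)[y0*8:y1*8,x0*8:x1*8];r=cv2.matchTemplate(up(b),T,cv2.TM_CCOEFF_NORMED);_,v,_,l=cv2.minMaxLoc(r)
    return l[0]/8-x0,l[1]/8-y0,v
# pin + housing bits seen in t2 : crop x 350..430,y 165..320 -> px
for box in((250,262,262,275),(249,268,262,296),(255,268,284,296)):
    print('t2->now',match(t2,now,*box))
for box in((217,229,264,277),(218,236,264,300)):
    print('0->t2',match(top,t2,*box),'0->now',match(top,now,*box))
```

```text
t2->now (10.75, -0.875, 0.9965473413467407)
t2->now (10.875, -0.75, 0.9816842079162598)
t2->now (10.625, -0.875, 0.9946240186691284)
0->t2 (20.125, -51.375, 1.0) 0->now (43.75, -3.125, 0.9747486114501953)
0->t2 (-25.125, -74.375, 1.0) 0->now (43.125, -3.125, 0.905199408531189)
```

The collar is within about 0.5 mm of the mark. I now squeeze the lever in steps, keeping the bare-side finger against the tube.

>>> play_rows --translation '[[-0.01,-0.05,0],[0,-0.05,0],[0,-0.05,0],[0,-0.05,0],[0,-0.04,0],[0,0,0]]' --twist '[[0,0,0],[0,0,0],[0,0,0],[0,0,0],[0,0,0],[0,0,0]]' --gripper '[0.2,0.12,0.04,-0.04,-0.1,-0.1]'

```text
time: 8.1
tool_pos: [0.5146, 0.0611, 0.2979]
ee_rot: [-3.139, -0.006, 1.621]
wrist_force: [-2.1, 8.8, 0.6]
width: 0.0425
finger_force: 9.5
```

>>> play_rows --translation '[[0,-0.04,0],[0,-0.02,0],[0,0,0],[0,0,0],[0,0,0],[0,0,0]]' --twist '[[0,0,0],[0,0,0],[0,0,0],[0,0,0],[0,0,0],[0,0,0]]' --gripper '[-0.2,-0.3,-1,-1,-1,-1]'

```text
time: 8.7
tool_pos: [0.512, 0.0623, 0.2979]
ee_rot: [-3.138, -0.01, 1.622]
wrist_force: [-2.5, 13.5, 0.7]
width: 0.0368
finger_force: 31.7
```

Run:
```python
from h import *
G=lambda f:cv2.GaussianBlur(cv2.cvtColor(f,cv2.COLOR_BGR2GRAY).astype(np.float32),(0,0),.7)
top=cv2.imread('pics/top0.png');old=cv2.imread('pics/top6.png');now=robot.snapshot('top')[:,:,::-1].copy();cv2.imwrite('pics/top7.png',now)
s=robot.snapshot('side')[:,:,::-1]
up=lambda im:cv2.resize(G(im),None,fx=8,fy=8,interpolation=cv2.INTER_CUBIC)
def match(a,b,x0,x1,y0,y1):
    T=up(a)[y0*8:y1*8,x0*8:x1*8];r=cv2.matchTemplate(up(b),T,cv2.TM_CCOEFF_NORMED);_,v,_,l=cv2.minMaxLoc(r)
    return l[0]/8-x0,l[1]/8-y0,v
print('0->now',match(top,now,217,229,264,277)); print('6->now',match(old,now,262,273,261,274),match(old,now,266,279,283,296))
a=cv2.resize(now[255:297,250:300],None,fx=8,fy=8,interpolation=cv2.INTER_CUBIC)
b=cv2.resize(s[150:230,220:300],(390,390),interpolation=cv2.INTER_CUBIC)
o=robot.get_obs();print(o['time'],o['tool_pos'],o['wrist_force'],o['width'],o['finger_force'])
c=np.zeros((400,800,3),np.uint8);c[:336,:400]=a;c[:390,405:795]=b;cv2.imwrite('pics/c7.png',c)
```

```text
0->now (42.0, -3.0, 0.9768953323364258)
6->now (-1.625, 0.125, 0.9956059455871582) (-1.75, 0.25, 0.9943203330039978)
8.8 [0.5119944  0.06232226 0.29785816] [-2.82548488 12.97595221  0.8707525 ] 0.037084050301195805 31.695971935987473
```

View pics/c7.png

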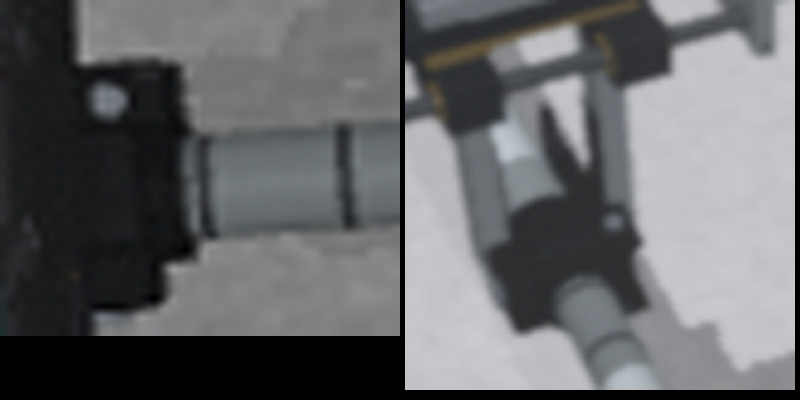

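The lever is shut at width 37 mm, but the arm gave way during the squeeze. The nose end is now at 190 and the ring centre at 205, and tracking shows the collar moved about 2.9 mm back out. I'll try pushing it in with the grip held, watching the force.

>>> play_rows --translation '[[-0.06,0,0],[-0.06,0,0],[0,0,0],[0,0,0]]' --twist '[[0,0,0],[0,0,0],[0,0,0],[0,0,0]]' --gripper '[-1,-1,-1,-1]'

```text
time: 9.2
tool_pos: [0.5123, 0.0568, 0.2978]
ee_rot: [-3.138, -0.007, 1.622]
wrist_force: [-1.9, 9.6, 3.9]
width: 0.0367
finger_force: 31.6
```

```bash
cat > tr.py <<'E'
from h import *
G=lambda f:cv2.GaussianBlur(cv2.cvtColor(f,cv2.COLOR_BGR2GRAY).astype(np.float32),(0,0),.7)
ref=cv2.imread('pics/top7.png');now=robot.snapshot('top')[:,:,::-1].copy()
up=lambda im:cv2.resize(G(im),None,fx=8,fy=8,interpolation=cv2.INTER_CUBIC)
def match(a,b,x0,x1,y0,y1):
    T=up(a)[y0*8:y1*8,x0*8:x1*8];r=cv2.matchTemplate(up(b),T,cv2.TM_CCOEFF_NORMED);_,v,_,l=cv2.minMaxLoc(r)
    return (l[0]/8-x0)*1.7,(l[1]/8-y0)*1.7,v
print('shift since top7, mm',match(ref,now,261,272,261,274),match(ref,now,262,277,283,296))
o=robot.get_obs();print(o['time'],o['tool_pos'],o['ee_rot'],o['wrist_force'],o['width'])
E
python3 tr.py
```

```text
shift since top7, mm (6.1625, -0.425, 0.995265781879425) (6.1625, -0.425, 0.9937581419944763)
9.25 [0.51229217 0.05648929 0.29778412] [-3.13766057 -0.00621085  1.62157769] [-3.04440737  9.27035121  4.73016196] 0.036992915706875906
```

>>> play_rows --translation '[[0.04,0,0],[0.03,0,0],[0,0,0],[0,0,0]]' --twist '[[0,0,0],[0,0,0],[0,0,0],[0,0,0]]' --gripper '[-1,-1,-1,-1]'

```text
time: 9.65
tool_pos: [0.5123, 0.0574, 0.2978]
ee_rot: [-3.137, -0.001, 1.62]
wrist_force: [-4.2, 3.3, 1.3]
width: 0.0367
finger_force: 32.0
```

```bash
python3 tr.py
```

```text
shift since top7, mm (6.8, -0.425, 0.9952617287635803) (6.375, -0.2125, 0.9931493997573853)
9.7 [0.51230812 0.05735152 0.29777698] [-3.13751975e+00 -1.23500776e-03  1.62015860e+00] [-3.18477004  3.57469498  2.1425543 ] 0.03645309172671182
```

>>> play_rows --translation '[[0.05,0,0],[0,0,0],[0,0,0]]' --twist '[[0,0,0],[0,0,0],[0,0,0]]' --gripper '[-1,-1,-1]'

```text
time: 10.0
tool_pos: [0.5122, 0.059, 0.2978]
ee_rot: [-3.138, 0.0, 1.62]
wrist_force: [-4.8, 2.0, -0.5]
width: 0.0365
finger_force: 31.9
```

```bash
python3 tr.py
```

```text
shift since top7, mm (5.5249999999999995, -0.425, 0.9958303570747375) (5.1, -0.2125, 0.9927324652671814)
10.05 [0.51225011 0.05897486 0.29782562] [-3.13752558e+00 -5.44537645e-05  1.61980568e+00] [-5.87877548  2.38476679 -1.60049016] 0.03712507750791091
```

>>> play_rows --translation '[[0.06,0,0],[0,0,0],[0,0,0]]' --twist '[[0,0,0],[0,0,0],[0,0,0]]' --gripper '[-1,-1,-1]'

```text
time: 10.35
tool_pos: [0.5121, 0.0612, 0.2978]
ee_rot: [-3.137, 0.0, 1.62]
wrist_force: [-6.4, 1.4, -0.5]
width: 0.0366
finger_force: 31.7
```

```bash
cat >> tr.py <<'E'
s=robot.snapshot('side')[:,:,::-1]
a=cv2.resize(now[255:297,250:300],None,fx=8,fy=8,interpolation=cv2.INTER_CUBIC)
b=cv2.resize(s[140:220,220:300],(560,560),interpolation=cv2.INTER_CUBIC)
c=np.zeros((560,800,3),np.uint8);c[:202,:240]=cv2.resize(a,(240,202));c[:,240:]=b;cv2.imwrite('pics/c9.png',c)
cv2.imwrite('pics/top9.png',now)
E
python3 tr.py
```

```text
shift since top7, mm (3.1875, -0.2125, 0.9964951872825623) (3.1875, -0.2125, 0.9940564036369324)
10.4 [0.5121497  0.06127393 0.29783413] [-3.13753539e+00  1.84320417e-04  1.61981762e+00] [-6.36659567  1.21559105 -1.05543445] 0.036343013269625954
```

View pics/c9.png

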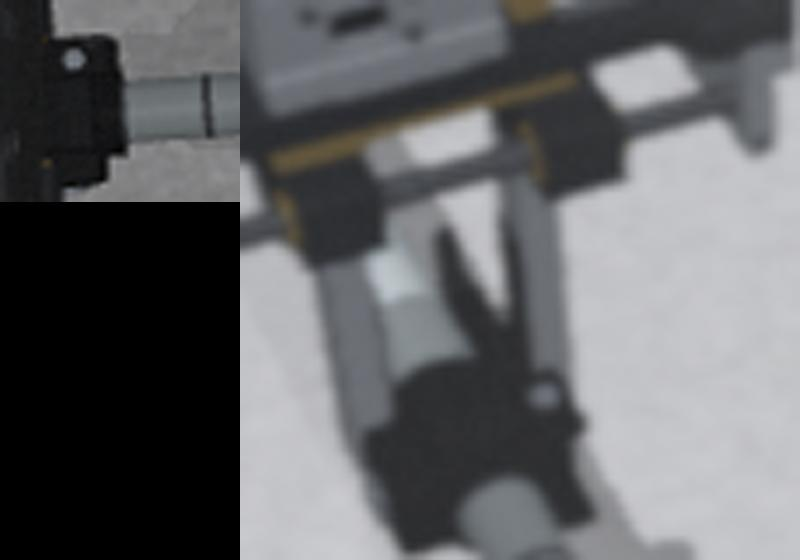

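The collar is back on the mark: the ring is hidden at the nose end, and the measured shift of 3.2 mm matches the target. The lever lies along the tube, pinched. One short hold to check it stays put.

>>> play_rows --translation '[[0,0,0],[0,0,0],[0,0,0],[0,0,0],[0,0,0],[0,0,0],[0,0,0],[0,0,0]]' --twist '[[0,0,0],[0,0,0],[0,0,0],[0,0,0],[0,0,0],[0,0,0],[0,0,0],[0,0,0]]' --gripper '[-1,-1,-1,-1,-1,-1,-1,-1]'

```text
time: 11.25
tool_pos: [0.5121, 0.0615, 0.2978]
ee_rot: [-3.138, -0.0, 1.62]
wrist_force: [-5.1, 2.3, -0.9]
width: 0.037
finger_force: 31.9
```

```bash
python3 tr.py
python3 - <<'E'
from h import *
for c in('top','side'):
  robot.snapshot(c)
  for n in('collar_edge','middle_mark','lever_grip'):
    print(c,n,[(np.round(d['centre'],4).tolist(),round(d['score'],2)) for d in robot.spot_point(n,c)[:1]])
E
```

```text
shift since top7, mm (2.975, -0.2125, 0.9962345361709595) (2.7624999999999997, -0.2125, 0.9938972592353821)
11.3 [0.51211237 0.06144222 0.29782151] [-3.13753571e+00 -1.72847886e-04  1.61996892e+00] [-5.25063616  1.49143203 -0.74876401] 0.0368506795738736
top collar_edge [([0.5078, 0.0176, 0.1242], 0.63)]
top middle_mark [([0.5115, 0.0106, 0.1236], 0.6)]
top lever_grip []
side collar_edge [([0.5104, 0.0183, 0.1199], 0.65)]
side middle_mark [([0.5079, 0.0109, 0.1164], 0.89)]
side lever_grip [([0.5238, 0.0701, 0.1153], 0.56)]
```

>>> play_rows --translation '[[-0.02,0,0],[0,0,0],[0,0,0],[0,0,0]]' --twist '[[0,0,0],[0,0,0],[0,0,0],[0,0,0]]' --gripper '[-1,-1,-1,-1]'

```text
time: 12.15
tool_pos: [0.5121, 0.0612, 0.2978]
ee_rot: [-3.138, -0.002, 1.62]
wrist_force: [-5.1, 3.2, 3.9]
width: 0.0366
finger_force: 32.3
```

```bash
python3 tr.py
```

```text
shift since top7, mm (2.975, -0.2125, 0.9963966012001038) (2.7624999999999997, -0.2125, 0.9940172433853149)
12.2 [0.51212799 0.06116142 0.29784552] [-3.13765206e+00 -1.78025249e-03  1.62021392e+00] [-4.67713994  3.39896748  3.87579038] 0.036861277478016895
```

Stable and on the mark, with the grip holding, so I hand it in.

```bash
python3 -c "
from bench import robot
print(robot.close_job())"
```

```text
the job is handed in; nothing more can be done
None
```

I handed the job in at about 12 s with the collar's end within about 0.5 mm of the middle ring by my top-camera tracking (the point-finding network put it about 7 mm out). The lever is shut, with lever and tube pinched at about 32 N and still held; the collar slipped about 3 mm out during the squeeze, so I slid it back onto the mark after shutting the lever, and it slid more easily than a clamped tube should.

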